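# Tighten the sample-board press with a ratchet wrench and start its cure timer

## Robot

A 7-joint arm with a two-finger parallel gripper is mounted at the origin on the work surface. World frame = base frame: x ahead of the robot, y to its left, z up, the work surface at z = 0. Lengths are in m, angles in rad, forces in N, time in s.
With the tool pointing down it reaches from about 0.425 to 0.875 m from the base axis. Payload 4.7 kg.
Tool frame: the origin (TCP) lies at the very end of the fingers, on their centre line; the grasp point (between the pads) lies 19 mm behind it (ctrl.grasp_offset is the distance from the TCP to the grasp point, in m); z points along the fingers, y is the direction in which the jaws open and shut (so a half turn about z gives the same grasp; the last joint's range is limited). The gripper opens to 87 mm and grips with 3 to 60 N. Pads are 19 mm wide; open, the fingers measure 117 mm over their backs; the gripper's body (75 mm by 190 mm) begins 51 mm behind the grasp point.
Start: joints at [-1.126, 0.321, -0.07, 1.45, 0.023, 1.371, -0.057], TCP at [0.271, 0.591, 0.223] pointing down, gripper open.
Joint ranges: [-2.86, 2.86], [-0.3, 2.09], [-1.38, 1.24], [0.06, 2.45], [-1.56, 4.7], [0.09, 2.05], [-2.69, 2.69]. Speed limits (rad/s): [2.57, 2.57, 3.14, 3.14, 3.14, 3.14, 3.14].

## Interface

Orientations are given as a rotation vector (axis times angle).
In Python, from bench import ctrl gives the robot as it stands.
- The arm moves only by the shell command python3 -m creep 'ROWS' [FORCE]. ROWS is JSON, a list that holds one entry, the list of rows, each a list of 7 numbers: the opening, from 0 (shut) to 1 (fully open), then the shift along the tool's x, y, z in mm, then the turn, a rotation vector about the tool's x, y, z in rad. In form: [[[grip, dx, dy, dz, rx, ry, rz], ...]]. A call has 1 to 5 rows; each row is the pose to reach, as a shift and turn from the pose commanded when the call began, along the tool's axes at that moment; what a row does not reach only later rows make up. A row lasts 1/10 s, in which the tool goes at most 50 mm and 8.59 degrees, less where a joint would pass 70% of its speed; a pose out of reach is approached as far as the arm can. A call with a gripper value outside its range is refused whole. The fingers move at their own pace and stop on an object; FORCE is the grip in N (left out, the last holds). Time passes only in rows, so rows that repeat a pose let the fingers close. It gives the time, the measured TCP pose, the force and the opening at its end, in the units of the state.
- ctrl.get_state(): the state, without advancing time (a new reading comes with each control period).
- ctrl.get_image(name): name is "scene" or "top"; returns the picture (384x512x3 uint8, red, green, blue); there is no depth.
- ctrl.camera_params(name): a dict with "K" (3x3 intrinsics, pixels), "pose" (4x4, takes a point from camera to world coordinates). Camera axes: x right, y down, z forward; pixel columns grow to the right and rows downward; lengths in m; the calibration is good to about 2 mm. A picture is of the moment at which its call begins. camera_params takes no time and is no camera call.
- ctrl.close_job(): hands the job in, once; it reports no verdict.
The state is a dict: "time": time; "joint_positions": joint angles; "qd": joint speeds; "joint_torque": joint torques, N m; "position": TCP position; "tool_rot": TCP orientation; "ft_force": force on the tool from outside, world axes, zero at the start; "torque": the same for the moment, N m; "grip_width": opening from 0.0 (shut) to 1.0 (fully open).
Only numpy, scipy, OpenCV 4.12 (cv2) and the standard library are available. Lean on these libraries where they do the work, as an engineer would, in place of code of your own. Each camera call takes 0.05 s, during which the arm holds its last target. There are 200 camera calls.

## Task

The glued sample boards in the bench press are only loosely held: take the ratchet wrench from the cork tool mat, set its square hole right down over the square end of the press screw, and swing the handle back and forth, letting the ratchet slip freely on each return stroke, until the screw, turned clockwise, comes up tight. Then lift the wrench off, lay it flat back on the mat and let go, and only after that press the start button on the control box fully down and release it. Leave the glue bottle, the roll of tape and the pile of sample boards where they are.

Things in the scene. Friction and masses are not known exactly. Their poses are not given: they have to be found in the camera images.
- wrench: Loose steel ratchet wrench, 200 mm long, 0.46 kg, thumb lever up. Origin: underside of the head, on its axis; x along the handle from sleeve to head, z up. Head 56 mm across, 26 thick. Balances 50 mm behind the head's axis: grip firmly (100 N). Drives when the handle swings clockwise from above, slips freely anticlockwise (18 degree teeth); each driving stroke first loses up to 0.65 rad of play.
- wrench_grip (a point): Centre of the wrench's black ribbed rubber sleeve (112 mm long, 26 wide, 26 high), half-way up, 13 mm above the wrench's underside, where it is best gripped. x along the handle to the head, z up; the head's axis lies 116 mm along +x from here.
- wrench_socket (a point): Centre of the square through-hole in the wrench's head, 13 mm above the head's underside. The hole is 23 mm across flats, in the toothed drive ring that turns in the head: x and y are square to the hole's sides and turn with the ring, z up.
- ratchet (a joint): How far the drive ring has slipped in the wrench's head, rad: 0 at the start, grows as the handle swings anticlockwise (from above) while the screw holds the ring; never falls by more than one tooth (0.31).
- screw_seat (a point): On the press screw's upright axis, on the shoulder (31 mm wide) where the wrench's head rests, about 208 mm above the bench. Above it the screw's square end: 20 mm across flats, 30 high, top 4 mm tapered to 14. x, y square to its flats, turning with it; z up. 40 mm below: top of the cross beam; two column nuts, tops 20 mm below, 98 mm either side of the screw.
- press_screw (a joint): Turn of the press screw, rad, growing clockwise seen from above (tightening, the platen goes down 6 mm per turn). Starts between 0.6 and 1.2 (loose); at 3.0 it is tight on the boards. Turning it takes about 0.3 N m; past 3.0 the torque rises steeply (about 1 N m in 0.1 rad). It stays where it is left.
- press: Fixed grey steel bench press: base 170 x 250 x 30 mm, two steel columns, cross beam 62 x 250 mm along the y axis with its top 168 mm up, between them a platen over a stack of boards. Origin: under the centre of the base, below the screw; y axis along the beam.
- tool_mat: Fixed cork mat, 300 (x) x 150 (y) x 6 mm, on which the wrench lies at the start and where it goes back. Origin: centre of its underside on the bench. It lies on the left or on the right of the press, the control box on the other side.
- control_box: Fixed grey control box with aluminium top, 110 (x) x 130 (y) x 70 mm, with the start button on the half towards the robot and a smaller timer dial (top 16 mm above the box) and a small lens on the far half. Origin: centre of its underside.
- start_button_top (a point): Centre of the top of the round black start button, 32 mm in diameter, in a steel collar of 48 mm on top of the control box, 93 mm above the bench when up. It is pressed straight down; z up.
- start_button (a joint): Travel of the start button, m: 0 up, 0.007 fully down; a spring brings it back. Fully down takes 7 N.
- glue: Bystander: white glue bottle, 64 mm in diameter, 170 mm high, standing beyond the press. Origin: centre of its underside.
- tape_mid (a point): Bystander: roll of tape, 104 mm in diameter, 48 mm high, lying flat between robot and press. This point is its centre, half-way up.
- samples: Bystander: pile of sample boards, 130 x 150 x 36 mm, beyond the press. Origin: centre of its underside.
Not all that is in view belongs to the job. Several things have the shape of the control_box; the one meant has the colours described above.

How it is judged:
On the way, in this order (a step that is already met when the one before it is completed fails the run):
1. the wrench's head is set down over the square end of the screw, on its shoulder (within 6 mm) (horizontal distance between wrench_socket and screw_seat below 0.005 m and z of wrench_socket in the frame of screw_seat between 0.005 and 0.019 m), for 0.2 s.
2. with the wrench on the screw, the screw has been turned on and the ratchet has slipped back by at least 0.5 rad (all of step 1 and value of joint ratchet above 0.5 rad and value of joint press_screw above 1.35 rad), for 0.05 s.
3. the screw is tight: no more than 0.07 rad short of tight (value of joint press_screw above 2.93 rad), for 0.2 s.
4. the wrench lies flat on the tool mat again, let go (x of wrench_grip in the frame of tool_mat between -0.15 and 0.15 m and y of wrench_grip in the frame of tool_mat between -0.075 and 0.075 m and z of each of wrench_grip, wrench_socket in the frame of tool_mat below 0.028 m and x of wrench_socket in the frame of tool_mat between -0.15 and 0.15 m and y of wrench_socket in the frame of tool_mat between -0.075 and 0.075 m and contact force between the fingers and wrench below 0.2 N), for 0.2 s.
5. the start button is pressed fully down (last 1 mm of its 7 mm) (value of joint start_button above 0.006 m), for 0.05 s.
At the end, for the whole second after the job is handed in: Press screw tight (joint over 2.93 of 3.0); wrench still and flat on the mat, centres of hole and sleeve over the mat and under 28 mm above the bench (19 when flat); start button up again within 1.5 mm; glue, tape and boards within 20 mm of where they stood (value of joint press_screw above 2.93 rad and value of joint start_button below 0.0015 m and x of wrench_grip in the frame of tool_mat between -0.15 and 0.15 m and y of wrench_grip in the frame of tool_mat between -0.075 and 0.075 m and z of each of wrench_grip, wrench_socket in the frame of tool_mat below 0.028 m and x of wrench_socket in the frame of tool_mat between -0.15 and 0.15 m and y of wrench_socket in the frame of tool_mat between -0.075 and 0.075 m and linear speed of wrench below 0.02 m/s and angular speed of wrench below 0.2 rad/s and distance of each of glue, tape_mid, samples from where it was at the start of the episode below 0.02 m); the robot touches nothing.
It fails at once if the start button pushed while the wrench is still on the screw (value of joint start_button above 0.003 m and horizontal distance between wrench_socket and screw_seat below 0.03 m).
It fails at once if a bystander (glue bottle, tape, pile of boards) shifted by more than 20 mm or the bottle tipped (distance of any of glue, tape_mid, samples from where it was at the start of the episode above 0.02 m or angle between glue's own z axis and vertical above 0.35 rad).
It also fails if it takes over 72 s, if anything falls off the work surface, if the arm or the gripper's body presses on something with over 40 N, if the wrist force passes 120 N, or if a joint passes its speed limit or range.

## Working session

There is one attempt and no reset: what is moved stays moved. The work goes in short steps, Python scripts to look and compute and a shell command to move; the robot and the scene stay as the last step left them, time stands still between calls to the robot, and variables do not carry over. Pictures are saved under pics/ and viewed, about 8 in all and at most 12, crops included, and the job is handed in when it is done.

```bash
mkdir -p pics; ls; python3 - <<'E'
from bench import ctrl
import cv2
for n in("scene","top"):
    im=ctrl.get_image(n); cv2.imwrite(f"pics/{n}0.png",im[:,:,::-1])
    p=ctrl.camera_params(n); print(n,p["K"].tolist(),p["pose"].round(4).tolist())
s=ctrl.get_state(); print(s, ctrl.grasp_offset)
a=cv2.imread("pics/scene0.png");b=cv2.imread("pics/top0.png")
E
```

```text
pics
scene [[421.3391846456569, 0.0, 249.34197737842013], [0.0, 421.3391846456569, 193.5873719220881], [0.0, 0.0, 1.0]] [[0.0455, 0.8626, -0.5038, 1.0456], [0.9989, -0.0331, 0.0336, 0.0606], [0.0123, -0.5047, -0.8632, 1.0995], [0.0, 0.0, 0.0, 1.0]]
top [[379.8047556524406, 0.0, 261.7832350039685], [0.0, 379.8047556524406, 192.3010292274359], [0.0, 0.0, 1.0]] [[-0.0006, -0.9985, 0.0543, 0.4484], [-0.9995, -0.0011, -0.0304, 0.0998], [0.0304, -0.0543, -0.9981, 1.2509], [0.0, 0.0, 0.0, 1.0]]
{'time': 0.1, 'joint_positions': array([-1.125893  ,  0.32176859, -0.07008251,  1.45157288,  0.02260639,
        1.3708175 , -0.05688679]), 'qd': array([-4.91087492e-04, -1.89435345e-03,  3.32495229e-04, -1.55524384e-03,
        9.16162690e-05, -1.55663861e-03,  5.32419837e-05]), 'joint_torque': array([ 3.73858938e-04, -4.92570162e+01, -4.05295528e-01, -3.13400745e+01,
       -6.40694308e-02,  3.95039900e-02,  7.63331764e-05]), 'position': array([0.27127458, 0.59012203, 0.2215481 ]), 'tool_rot': array([-6.71360931e-01, -3.06873133e+00,  2.76014896e-03]), 'ft_force': array([-0.19811342,  0.87052708,  0.94889241]), 'torque': array([0.01954468, 0.01198936, 0.01331597]), 'grip_width': 0.9981550598856248} 0.0187
```

View pics/scene0.png

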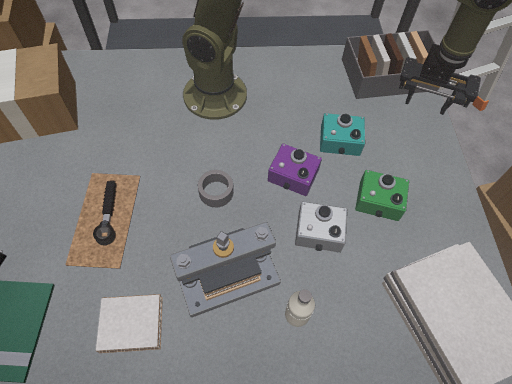

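View pics/top0.png

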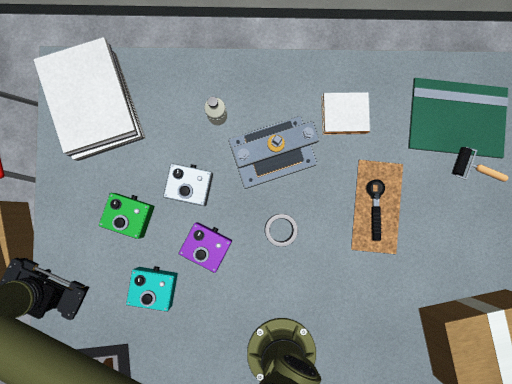

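The scene view shows the mat and wrench at about (105,220), the press at (223,250) and four box shapes: teal (343,133), purple (295,168), green (383,195) and grey (322,227). In the top view the boxes are at (152,288), (205,247), (126,215) and (188,185). Only the grey one with the aluminium top fits the description. I'll confirm it in an enlarged crop.

```bash
cat > h.py <<'E'
import numpy as np, cv2
from scipy.spatial.transform import Rotation as R
from bench import ctrl
def w(n,u,v,z):
    p=ctrl.camera_params(n);K=p["K"];T=p["pose"]
    d=T[:3,:3]@np.linalg.solve(K,[u,v,1]);o=T[:3,3]
    return (o+d*(z-o[2])/d[2]).round(4)
def px(n,P):
    p=ctrl.camera_params(n);T=p["pose"];c=T[:3,:3].T@(np.array(P)-T[:3,3]);q=p["K"]@c
    return (q[:2]/q[2]).round(1)
def crop(im,u0,v0,wd,hg,s):
    c=cv2.resize(im[v0:v0+hg,u0:u0+wd],None,fx=s,fy=s,interpolation=cv2.INTER_CUBIC)
    for u in range(-(-u0//10)*10,u0+wd,10):
        cv2.line(c,((u-u0)*s,0),((u-u0)*s,4 if u%20 else 9),(0,0,255),1)
        if u%20==0:cv2.putText(c,str(u),((u-u0)*s,20),0,.35,(0,0,255))
    for v in range(-(-v0//10)*10,v0+hg,10):
        cv2.line(c,(0,(v-v0)*s),(4 if v%20 else 9,(v-v0)*s),(0,0,255),1)
        if v%20==0:cv2.putText(c,str(v),(10,(v-v0)*s+4),0,.35,(0,0,255))
    return c
def err(tcp,yaw):
    """rows' dx,dy,dz (mm) and rotation vector taking the measured pose to tcp, tool down, tool x at world yaw"""
    s=ctrl.get_state();A=R.from_rotvec(s["tool_rot"])
    B=R.from_euler('z',yaw)*R.from_euler('x',np.pi)
    return (A.inv().apply(np.array(tcp)-s["position"])*1000).round(1),(A.inv()*B).as_rotvec().round(3)
E
python3 - <<'E'
from h import *
b=cv2.imread("pics/top0.png");a=cv2.imread("pics/scene0.png")
m=np.zeros((600,800,3),np.uint8)
def put(c,x,y):
    c=c[:600-y,:800-x]; m[y:y+c.shape[0],x:x+c.shape[1]]=c
put(crop(b,225,110,98,80,4),0,0)
put(crop(b,345,155,65,100,4),400,0)
put(crop(b,160,160,58,50,4),0,330)
put(crop(a,60,170,85,100,3),545,300) if 0 else None
put(crop(a,200,220,50,45,5),240,400) if 0 else None
put(crop(a,200,225,50,38,4),240,330)
put(crop(a,295,195,60,60,3),500,410)
cv2.imwrite("pics/c1.png",m)
print(px("top",[0.5,0,0]))
E
```

```text
[280.5 197.3]
```

View pics/c1.png

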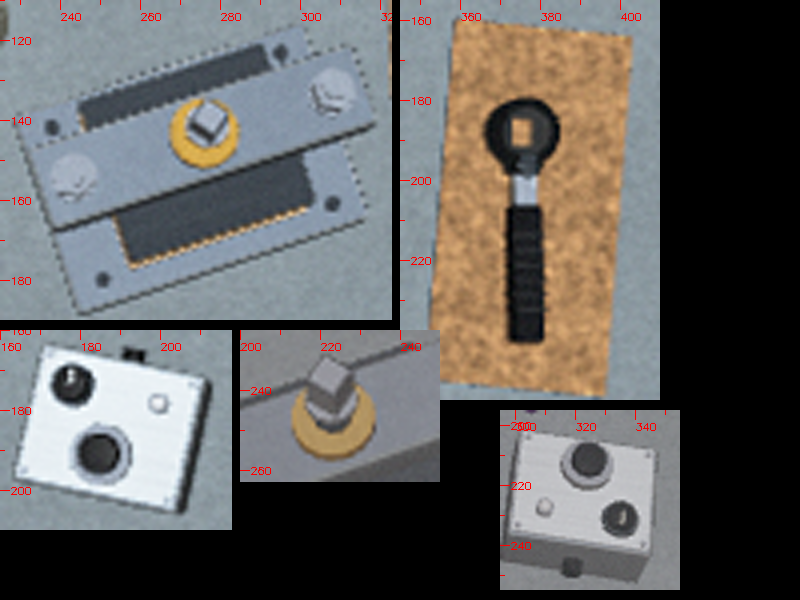

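```bash
python3 - <<'E'
from h import *
b=cv2.imread("pics/top0.png");a=cv2.imread("pics/scene0.png")
n1=w("top",243,154.5,.188);n2=w("top",308.2,132.7,.188)
print("nuts",n1,n2,np.linalg.norm(n1-n2),"mid",(n1+n2)/2,"yaw beam",np.degrees(np.arctan2(*(n1-n2)[[1,0]])))
print("screw top guess",w("top",277,140,.238),w("scene",223,235.5,.238))
h=w("top",375.3,188.5,.032);g=w("top",376.2,223.3,.032)
print("head",h,"grip",g,np.linalg.norm(h-g),np.degrees(np.arctan2(*(h-g)[[1,0]])))
print("button",w("top",184.8,191.2,.093),w("scene",320.7,210.5,.093))
print("mat", [w("top",*q,.006) for q in [(359,160.5),(402.5,164),(395,253),(352.5,249)]])
m=np.zeros((600,800,3),np.uint8)
def put(c,x,y):
    c=c[:600-y,:800-x]; m[y:y+c.shape[0],x:x+c.shape[1]]=c
put(crop(b,262,127,32,28,12),0,0)
put(crop(a,207,225,33,38,12),400,0)
put(crop(b,360,175,32,68,8)[:],0,340) 
put(crop(a,88,175,34,72,8)[:140],400,460)
put(crop(b,360,175,32,30,8),0,340)
put(crop(a,92,218,30,30,5),260,450)
cv2.imwrite("pics/c2.png",m)
E
```

```text
nuts [0.6127 0.1203 0.188 ] [ 0.6758 -0.0645  0.188 ] 0.19527583055770112 mid [0.64425 0.0279  0.188  ] yaw beam 108.85248152535252
screw top guess [0.6447 0.0278 0.238 ] [0.649  0.0303 0.238 ]
head [ 0.5274 -0.3061  0.032 ] grip [ 0.4147 -0.3071  0.032 ] 0.11270443646991005 0.508378668239683
button [0.5144 0.2984 0.093 ] [0.5187 0.2906 0.093 ]
mat [array([ 0.6223, -0.2616,  0.006 ]), array([ 0.6111, -0.4077,  0.006 ]), array([ 0.3165, -0.3766,  0.006 ]), array([ 0.3301, -0.2358,  0.006 ])]
```

View pics/c2.png

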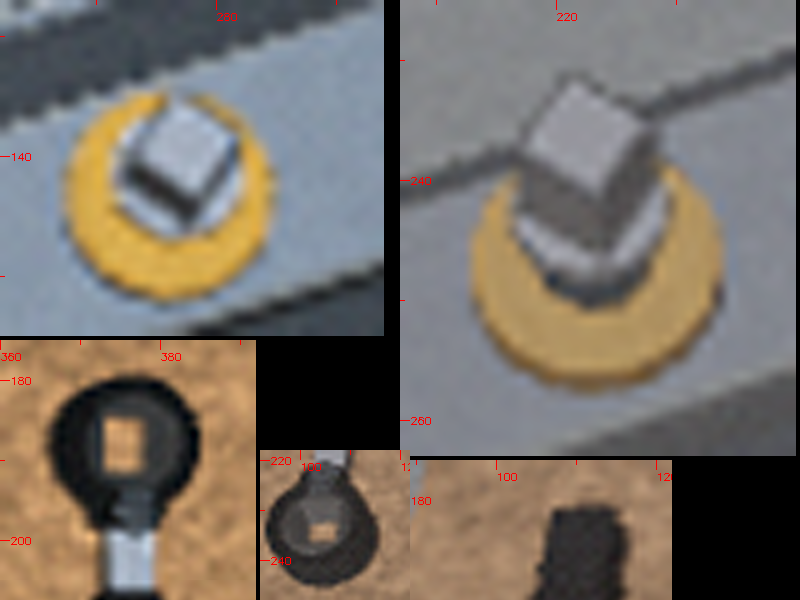

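Grey box confirmed: aluminium top, black button at top (185,190.8) and scene (324.3,211). The screw's square is rotated about -38° (consistent with q≈1.0), and the ring hole is square to the handle.

```bash
python3 - <<'E'
from h import *
print("screw",w("top",277.6,138.9,.238),w("scene",222.6,236.2,.238))
print("head",w("top",375,188.5,.032),w("scene",104.4,233.6,.032))
print("sleeve far end",w("scene",(585-412)/8/1+88,181,.032))
print("button",w("top",185,190.75,.093),w("scene",324.3,211,.093))
T=[.4515,-.3065,.2]
print(err(T,np.radians(.5)))
E
```

```text
screw [0.6477 0.0262 0.238 ] [0.6507 0.0294 0.238 ]
head [ 0.5274 -0.3051  0.032 ] [ 0.5354 -0.3046  0.032 ]
sleeve far end [ 0.3634 -0.311   0.032 ]
button [0.5158 0.2978 0.093 ] [0.5206 0.3002 0.093 ]
(array([-538.2, -739.4,   22.9]), array([-0.000e+00,  2.000e-03,  2.702e+00]))
```

```bash
cat >> h.py <<'E'
def legs(wps):
    """tool-frame deltas along world waypoints (x,y,z,yaw deg), first leg from the measured pose"""
    s=ctrl.get_state();A=R.from_rotvec(s["tool_rot"]);p=s["position"]
    for x,y,z,d in wps:
        B=R.from_euler('z',np.radians(d))*R.from_euler('x',np.pi)
        print((A.inv().apply(np.array([x,y,z])-p)*1000).round(0).tolist(),(A.inv()*B).as_rotvec().round(3).tolist())
        A,p=B,np.array([x,y,z])
def st():
    s=ctrl.get_state();A=R.from_rotvec(s["tool_rot"]).as_matrix()
    print("t",round(s["time"],2),"p",s["position"].round(4),"yaw",np.degrees(np.arctan2(A[1,0],A[0,0])).round(1),"tilt",np.degrees(np.arccos(-A[2,2])).round(2),"F",s["ft_force"].round(1),"M",s["torque"].round(2),"g",round(s["grip_width"],3),"q",s["joint_positions"].round(2))
E
python3 - <<'E'
from h import *
legs([(.40,.44,.3,121),(.49,.25,.3,86),(.51,.05,.3,51),(.49,-.14,.25,18),(.453,-.3065,.12,.5),(.453,-.3065,.01,.5)])
E
```

```text
[-180.0, -83.0, -78.0] [-0.002, 0.001, 0.599]
[-209.0, -21.0, -0.0] [0.0, -0.0, 0.611]
[-198.0, 34.0, 0.0] [-0.0, -0.0, 0.611]
[-160.0, 104.0, 50.0] [0.0, -0.0, 0.576]
[-87.0, 147.0, 130.0] [0.0, -0.0, 0.305]
[0.0, -0.0, 110.0] [0.0, 0.0, 0.0]
```

```bash

python3 -m creep '[[[1,-180,-83,-78,0,0,0.599],[1,-180,-83,-78,0,0,0.599],[1,-180,-83,-78,0,0,0.599],[1,-180,-83,-78,0,0,0.599],[1,-180,-83,-78,0,0,0.599]]]' &&
python3 -m creep '[[[1,-209,-21,0,0,0,0.611],[1,-209,-21,0,0,0,0.611],[1,-209,-21,0,0,0,0.611],[1,-209,-21,0,0,0,0.611],[1,-209,-21,0,0,0,0.611]]]' &&
python3 -c "from h import *;st();legs([(.51,.05,.3,51),(.49,-.14,.25,18),(.453,-.3065,.12,.5)])"
```

```text
time: 0.6
position: [0.4062, 0.4347, 0.3031]
tool_rot: [1.562, 2.721, 0.004]
ft_force: [0.3, -0.5, -0.2]
grip_width: 0.999
time: 1.1
position: [0.4929, 0.2428, 0.3006]
tool_rot: [2.309, 2.126, -0.001]
ft_force: [-0.9, 0.2, -0.4]
grip_width: 0.999
t 1.1 p [0.4929 0.2428 0.3006] yaw 85.3 tilt 0.18 F [-0.9  0.2 -0.4] M [-0.14  0.03 -0.  ] g 0.999 q [-0.78  0.08  0.29  1.59 -0.02  1.48 -0.57]
[-191.0, 33.0, 1.0] [0.002, 0.002, 0.598]
[-160.0, 104.0, 50.0] [0.0, -0.0, 0.576]
[-87.0, 147.0, 130.0] [0.0, -0.0, 0.305]
```

```bash

python3 -m creep '[[[1,-191,33,0,0,0,0.6],[1,-191,33,0,0,0,0.6],[1,-191,33,0,0,0,0.6],[1,-191,33,0,0,0,0.6],[1,-191,33,0,0,0,0.6]]]' >/dev/null &&
python3 -m creep '[[[1,-160,104,50,0,0,0.576],[1,-160,104,50,0,0,0.576],[1,-160,104,50,0,0,0.576],[1,-160,104,50,0,0,0.576],[1,-160,104,50,0,0,0.576]]]' >/dev/null &&
python3 -m creep '[[[1,-87,147,130,0,0,0.305],[1,-87,147,130,0,0,0.305],[1,-87,147,130,0,0,0.305],[1,-87,147,130,0,0,0.305],[1,-87,147,130,0,0,0.305]]]' >/dev/null &&
python3 - <<'E'
from h import *
st();legs([(.453,-.3065,.06,.5),(.453,-.3065,.01,.5)])
b=ctrl.get_image("top")[:,:,::-1];a=ctrl.get_image("scene")[:,:,::-1]
m=np.zeros((480,800,3),np.uint8)
c=crop(b,330,160,80,90,5);m[:450,:400]=c
c=crop(a,65,160,78,90,5);m[:450,405:795]=c
cv2.imwrite("pics/c3.png",m)
E
```

```text
t 2.6 p [ 0.453  -0.302   0.1173] yaw 1.0 tilt 0.32 F [-0.8 -0.3  0.3] M [-0.06  0.2  -0.04] g 1.001 q [-0.18  0.22  0.8   1.87 -0.17  1.13 -0.86]
[0.0, 4.0, 57.0] [0.0, 0.006, 0.009]
[0.0, -0.0, 50.0] [0.0, 0.0, 0.0]
```

View pics/c3.png

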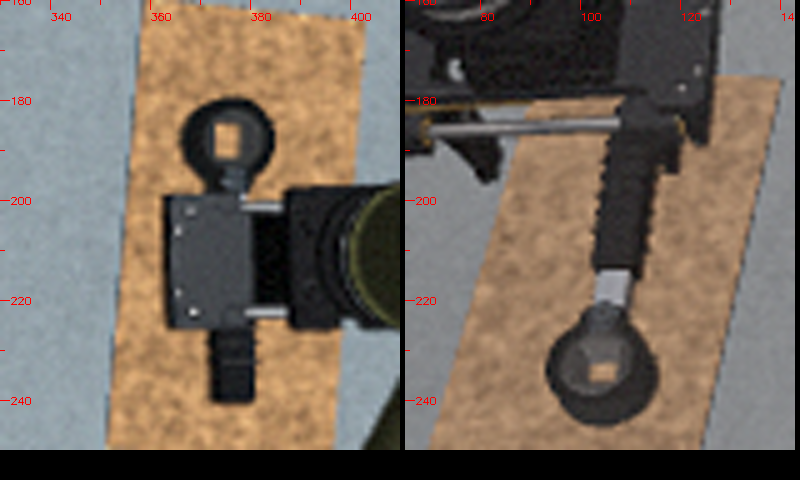

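```bash
python3 - <<'E'
from h import *
for y in(-.302,-.302+.0435,-.302-.0435):print(y,px("scene",[.453,y,.117]),px("top",[.453,y,.117]))
print(px("top",[.453,-.302+.095,.19]),px("top",[.453,-.302-.095,.19]),px("scene",[.453,-.3065,.032]))
for q in[(580,0)]:pass
print("head",w("scene",104.5,233.5,.03),w("top",375.3,188.3,.032),"sleeve ends",w("scene",103.5+.5,214,.032),w("scene",104.5,213.5,.019))
E
```

```text
-0.302 [100.3 192.4] [383.7 211.3]
-0.2585 [116.6 191.8] [369.3 211.3]
-0.3455 [ 84.  192.9] [397.9 211.3]
[359.3 211.2] [426.  211.2] [107.4 207.4]
head [ 0.5341 -0.3051  0.03  ] [ 0.5281 -0.3061  0.032 ] sleeve ends [ 0.4739 -0.3136  0.032 ] [ 0.4654 -0.3169  0.019 ]
```

```bash

python3 -m creep '[[[1,0,3,50,0,0.006,0.009],[1,0,3,70,0,0.006,0.009],[1,0,3,90,0,0.006,0.009],[1,0,3,107,0,0.006,0.009],[1,0,3,107,0,0.006,0.009]]]' >/dev/null &&
python3 -c "from h import *;st()" &&
python3 -m creep '[[[0,0,0,0,0,0,0],[0,0,0,0,0,0,0],[0,0,0,0,0,0,0],[0,0,0,0,0,0,0],[0,0,0,0,0,0,0]]]' 60 >/dev/null &&
python3 -m creep '[[[0,0,0,0,0,0,0],[0,0,0,0,0,0,0],[0,0,0,0,0,0,0]]]' 60 >/dev/null
python3 -c "from h import *;st()"
```

```text
t 3.2 p [ 0.4566 -0.2993  0.012 ] yaw 0.9 tilt 0.25 F [0.3 0.1 0.5] M [-0.05  0.19 -0.01] g 0.997 q [-0.1   0.38  0.74  1.95 -0.32  0.93 -0.76]
t 4.0 p [ 0.4562 -0.3035  0.0136] yaw 0.6 tilt 0.36 F [ 0.2 -2.2 -0.6] M [-0.4   0.13  0.03] g 0.354 q [-0.1   0.38  0.75  1.95 -0.32  0.93 -0.76]
```

```bash

python3 -m creep '[[[0,0,0,0,0,0,0],[0,0,0,0,0,0,0]]]' 60
python3 -c "from h import *;st()"
```

```text
time: 4.2
position: [0.4562, -0.3033, 0.0136]
tool_rot: [3.141, 0.016, 0.01]
ft_force: [0.2, -1.6, -0.8]
grip_width: 0.291
t 4.2 p [ 0.4562 -0.3033  0.0136] yaw 0.6 tilt 0.35 F [ 0.2 -1.6 -0.8] M [-0.46  0.12 -0.03] g 0.291 q [-0.1   0.38  0.75  1.95 -0.32  0.93 -0.76]
```

```bash

python3 -m creep '[[[0.45,0,0,0,0,0,0],[0.45,0,0,2,0,0.006,0],[0.45,0,0,5,0,0.006,0],[0.3,0,0,5,0,0.006,0],[0,0,0,5,0,0.006,0]]]' 60 >/dev/null
python3 -m creep '[[[0,0,0,0,0,0,0],[0,0,0,0,0,0,0],[0,0,0,0,0,0,0],[0,0,0,0,0,0,0],[0,0,0,0,0,0,0]]]' 60 >/dev/null
python3 -c "from h import *;st()"
python3 -m creep '[[[0,0,0,-5,0,0,0],[0,0,0,-15,0,0,0],[0,0,0,-40,0,0,0],[0,0,0,-70,0,0,0],[0,0,0,-70,0,0,0]]]' 60 >/dev/null
python3 -c "from h import *;st();legs([(.47,-.2,.27,15),(.52,-.1,.30,34),(.58,-.04,.32,52)])"
```

```text
t 5.2 p [ 0.4563 -0.3028  0.0085] yaw 0.6 tilt 0.69 F [ 0.3  0.4 -2.2] M [-0.14  0.1  -0.  ] g 0.291 q [-0.1   0.38  0.74  1.96 -0.33  0.92 -0.75]
t 5.7 p [ 0.458  -0.3048  0.0827] yaw 0.6 tilt 1.12 F [ 1.6 -0.2 -4.1] M [-0.11  0.15 -0.05] g 0.29 q [-0.16  0.27  0.8   1.9  -0.23  1.04 -0.82]
[17.0, -104.0, -187.0] [0.005, -0.019, -0.251]
[74.0, -84.0, -30.0] [-0.0, 0.0, -0.332]
[83.0, -16.0, -20.0] [0.0, 0.0, -0.314]
```

```bash

python3 -m creep '[[[0,17,-104,-187,0.005,-0.019,-0.251],[0,17,-104,-187,0.005,-0.019,-0.251],[0,17,-104,-187,0.005,-0.019,-0.251],[0,17,-104,-187,0.005,-0.019,-0.251],[0,17,-104,-187,0.005,-0.019,-0.251]]]' >/dev/null
python3 -m creep '[[[0,25,-28,-20,0,0,-0.11],[0,50,-56,-30,0,0,-0.22],[0,74,-84,-40,0,0,-0.332],[0,74,-84,-40,0,0,-0.332]]]' >/dev/null
python3 -c "from h import *;st();legs([(.6028,-.0313,.30,52)])"
```

```text
t 6.6 p [ 0.5212 -0.0918  0.3043] yaw 34.7 tilt 0.54 F [ 0.2  0.8 -4.1] M [-0.09  0.2   0.04] g 0.296 q [-0.46  0.03  0.61  1.63 -0.02  1.49 -0.82]
[102.0, -3.0, 4.0] [-0.009, 0.003, -0.302]
```

```bash

python3 -m creep '[[[0,34,-1,2,-0.003,0.001,-0.1],[0,68,-2,4,-0.006,0.002,-0.2],[0,102,-3,4,-0.009,0.003,-0.302],[0,102,-3,4,-0.009,0.003,-0.302],[0,102,-3,4,-0.009,0.003,-0.302]]]' >/dev/null
python3 - <<'E'
from h import *
st()
b=ctrl.get_image("top")[:,:,::-1];a=ctrl.get_image("scene")[:,:,::-1]
m=np.zeros((480,800,3),np.uint8)
m[:480,:400]=crop(b,255,110,50,60,8)
c=crop(a,195,190,56,60,7)[:480];m[:c.shape[0],405:405+392]=c[:,:392]
cv2.imwrite("pics/c4.png",m)
E
```

```text
t 7.1 p [ 0.6014 -0.0393  0.2983] yaw 51.3 tilt 0.32 F [-0.3 -1.2 -4.2] M [-0.26  0.21  0.  ] g 0.292 q [-0.46  0.21  0.58  1.47 -0.11  1.49 -0.56]
```

View pics/c4.png

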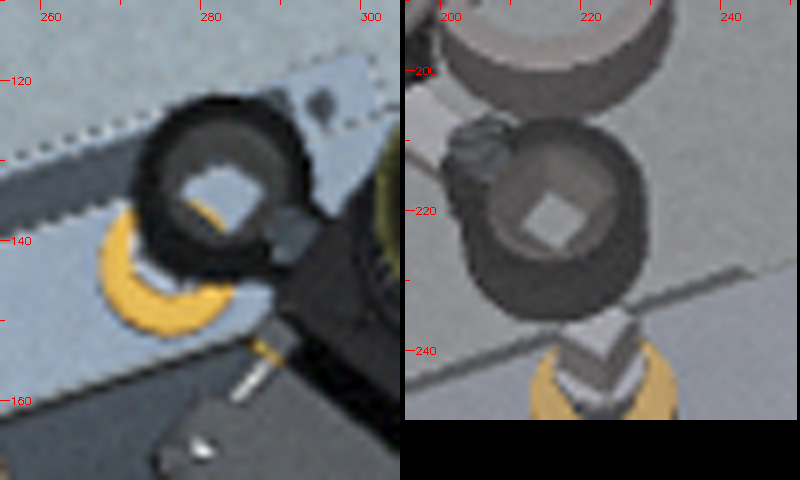

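```bash
python3 - <<'E'
from h import *
st();s=ctrl.get_state();p=s["position"];zt=p[2]+.0235
for n,hp,sp in(("top",(282.6,133.35),(277.6,138.9)),("scene",(216.4,218.),(222.6,236.2))):
    h=w(n,*hp,zt);k=w(n,*sp,.238);print(n,"head",h,"screw",k,"d mm",((k-h)*1000).round(1),"head-tcp",((h-p)*1000).round(1))
E
```

```text
t 7.2 p [ 0.601  -0.0408  0.2998] yaw 51.2 tilt 0.21 F [ 0.   0.9 -4.5] M [-0.21  0.18  0.  ] g 0.297 q [-0.46  0.21  0.58  1.47 -0.11  1.49 -0.56]
top head [0.6448 0.02   0.3233] screw [0.6477 0.0262 0.238 ] d mm [  2.9   6.2 -85.3] head-tcp [43.8 60.8 23.5]
scene head [0.6483 0.0202 0.3233] screw [0.6507 0.0294 0.238 ] d mm [  2.4   9.2 -85.3] head-tcp [47.3 61.  23.5]
```

```bash

python3 -m creep '[[[0,4,-1.4,10,0,0,-0.01],[0,7.6,-2.8,25,0,0,-0.015],[0,7.6,-2.8,42,0,0,-0.015],[0,7.6,-2.8,48,0,0,-0.015],[0,7.6,-2.8,48,0,0,-0.015]]]' >/dev/null
python3 -m creep '[[[0,0,0,0,0,0,0]]]' >/dev/null
python3 - <<'E'
from h import *
st()
b=ctrl.get_image("top")[:,:,::-1];a=ctrl.get_image("scene")[:,:,::-1]
m=np.zeros((480,800,3),np.uint8)
m[:480,:400]=crop(b,255,110,50,60,8)
m[:480,405:797]=crop(a,195,200,49,60,8)
cv2.imwrite("pics/c5.png",m)
E
```

```text
t 7.8 p [ 0.6046 -0.0314  0.2534] yaw 52.2 tilt 0.13 F [ 0.3 -0.3 -3.9] M [-0.16  0.13 -0.07] g 0.295 q [-0.47  0.23  0.57  1.54 -0.12  1.4  -0.55]
```

View pics/c5.png

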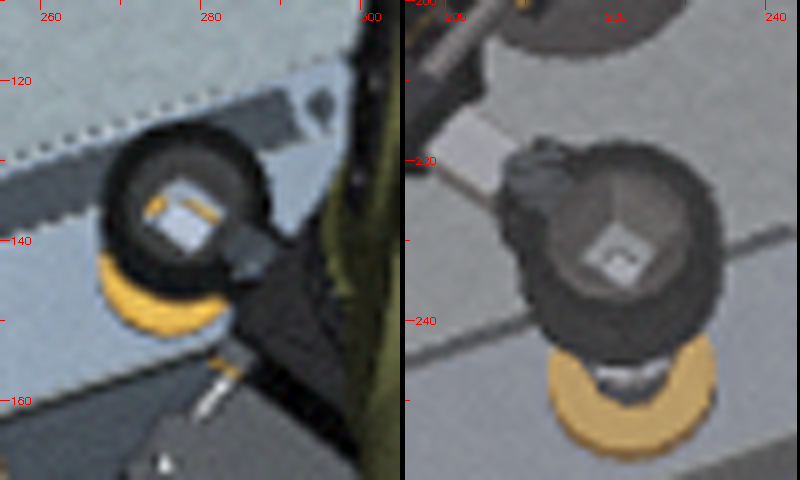

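```bash
python3 - <<'E'
from h import *
st();s=ctrl.get_state();p=s["position"];zt=p[2]+.0235
for n,hp,sp in(("top",(277.9,136.1),(277.6,138.9)),("scene",(221.9,228.7),(222.6,236.2))):
    h=w(n,*hp,zt);k=w(n,*sp,.238);print(n,"head",h,"screw",k,"d mm",((k-h)*1000).round(1),"head-tcp",((h-p)*1000).round(1))
# predicted pictures of hole corners/screw top for aligned state
E
```

```text
t 7.9 p [ 0.605  -0.0315  0.2541] yaw 52.2 tilt 0.18 F [-0.6  0.9 -4.2] M [-0.16  0.16  0.03] g 0.298 q [-0.47  0.23  0.57  1.54 -0.12  1.4  -0.55]
top head [0.6472 0.0283 0.2776] screw [0.6477 0.0262 0.238 ] d mm [  0.5  -2.1 -39.6] head-tcp [42.2 59.8 23.5]
scene head [0.6511 0.0295 0.2776] screw [0.6507 0.0294 0.238 ] d mm [ -0.4  -0.1 -39.6] head-tcp [46.1 61.  23.5]
```

```bash

python3 -m creep '[[[0,-0.8,0.6,6,0,0,0],[0,-0.8,0.6,12,0,0,0],[0,-0.8,0.6,16,0,0,0],[0,-0.8,0.6,20,0,0,0],[0,-0.8,0.6,24,0,0,0]]]' >/dev/null
python3 -c "from h import *;st()"
python3 -m creep '[[[0,0,0,0,0,0,0],[0,0,0,0,0,0,0]]]' >/dev/null
python3 -c "from h import *;st()"
```

```text
t 8.4 p [ 0.6044 -0.0322  0.2287] yaw 52.2 tilt 0.11 F [-0.3  0.5 -3.8] M [-0.04  0.27  0.06] g 0.296 q [-0.47  0.24  0.57  1.58 -0.13  1.36 -0.55]
t 8.6 p [ 0.6044 -0.0323  0.2291] yaw 52.2 tilt 0.12 F [-0.4 -0.4 -4.2] M [-0.08  0.32  0.09] g 0.297 q [-0.47  0.24  0.57  1.58 -0.13  1.36 -0.55]
```

```bash

python3 -m creep '[[[0,0,0,4,0,0,0],[0,0,0,8,0,0,0],[0,0,0,12,0,0,0],[0,0,0,15,0,0,0],[0,0,0,16.5,0,0,0]]]' >/dev/null
python3 -m creep '[[[0,0,0,0.5,0,0,0],[0,0,0,1,0,0,0]]]' >/dev/null
python3 -c "from h import *;st()"
```

```text
t 9.3 p [ 0.6045 -0.0324  0.2117] yaw 52.2 tilt 0.12 F [-2.1 -0.1 -3. ] M [0.03 0.28 0.06] g 0.295 q [-0.46  0.25  0.56  1.6  -0.14  1.33 -0.54]
```

```bash

python3 -m creep '[[[0,0.5,7.5,0,0,0,-0.1],[0,1.7,14.9,0,0,0,-0.2],[0,3.6,22.1,0,0,0,-0.3],[0,6.3,29.1,0,0,0,-0.4],[0,9.7,35.8,0,0,0,-0.5]]]' >/dev/null
python3 -c "from h import *;st()"
```

```text
t 9.8 p [ 0.6383 -0.0469  0.2117] yaw 81.1 tilt 0.12 F [-1.7  0.8 -3.4] M [0.   0.28 0.1 ] g 0.291 q [-0.37  0.33  0.5   1.51 -0.16  1.35 -0.01]
```

Forces are low. I'll continue anticlockwise.

```bash

python3 -m creep '[[[0,0.5,7.5,0,0,0,-0.1],[0,1.7,14.9,0,0,0,-0.2],[0,3.6,22.1,0,0,0,-0.3],[0,6.3,29.1,0,0,0,-0.4],[0,9.7,35.8,0,0,0,-0.5]]]' >/dev/null
python3 -c "from h import *;st()"
python3 -m creep '[[[0,0.5,7.5,0,0,0,-0.1],[0,1.7,14.9,0,0,0,-0.2],[0,3.6,22.1,0,0,0,-0.3],[0,6.3,29.1,0,0,0,-0.4],[0,9.7,35.8,0,0,0,-0.5]]]' >/dev/null
python3 -c "from h import *;st()"
```

```text
t 10.3 p [ 0.6751 -0.0433  0.2116] yaw 109.7 tilt 0.15 F [-2.9  0.6 -3.1] M [-0.04  0.76  0.23] g 0.295 q [-0.29  0.4   0.42  1.41 -0.16  1.37  0.48]
t 10.8 p [ 0.7062 -0.0222  0.2117] yaw 138.3 tilt 0.15 F [-2.  -0.5 -3.3] M [-0.08  0.53  0.16] g 0.296 q [-0.24  0.46  0.33  1.32 -0.14  1.39  0.93]
```

```bash

python3 -m creep '[[[0,0.5,7.5,0,0,0,-0.1],[0,1.7,14.9,0,0,0,-0.2],[0,3.6,22.1,0,0,0,-0.3],[0,6.3,29.1,0,0,0,-0.4],[0,9.7,35.8,0,0,0,-0.5]]]' >/dev/null
python3 -c "from h import *;st()"
for i in 1 2; do :; done
python3 -m creep '[[[0,0.3,-7.5,0,0,0,0.1],[0,1.3,-14.9,0,0,0,0.2],[0,3,-22.2,0,0,0,0.3],[0,5.5,-29.3,0,0,0,0.4],[0,8.7,-36.1,0,0,0,0.5]]]' >/dev/null
python3 -c "from h import *;st()"
python3 -m creep '[[[0,0.3,-7.5,0,0,0,0.1],[0,1.3,-14.9,0,0,0,0.2],[0,3,-22.2,0,0,0,0.3],[0,5.5,-29.3,0,0,0,0.4],[0,8.7,-36.1,0,0,0,0.5]]]' >/dev/null
python3 -c "from h import *;st()"
```

```text
t 11.3 p [0.7229 0.0107 0.2116] yaw 167.0 tilt 0.17 F [-0.7 -0.4 -3.3] M [-0.1   0.28 -0.02] g 0.29 q [-0.21  0.49  0.23  1.26 -0.11  1.41  1.36]
t 11.8 p [ 0.7058 -0.0225  0.2115] yaw 137.9 tilt 0.15 F [-2.  -0.4 -4.1] M [-0.13  0.4   0.37] g 0.292 q [-0.24  0.45  0.33  1.32 -0.14  1.39  0.92]
t 12.3 p [ 0.6749 -0.0433  0.2112] yaw 109.3 tilt 0.15 F [-1.2  0.2 -5. ] M [-0.12  0.36  0.45] g 0.294 q [-0.29  0.4   0.42  1.41 -0.16  1.37  0.47]
```

```bash

python3 -m creep '[[[0,0.3,-7.5,0,0,0,0.1],[0,1.3,-14.9,0,0,0,0.2],[0,3,-22.2,0,0,0,0.3],[0,5.5,-29.3,0,0,0,0.4],[0,8.7,-36.1,0,0,0,0.5]]]' >/dev/null
python3 -c "from h import *;st()"
python3 -m creep '[[[0,0.3,-7.5,0,0,0,0.1],[0,1.3,-14.9,0,0,0,0.2],[0,3,-22.2,0,0,0,0.3],[0,5.5,-29.3,0,0,0,0.4],[0,8.7,-36.1,0,0,0,0.5]]]' >/dev/null
python3 -c "from h import *;st()"
```

```text
t 12.8 p [ 0.6377 -0.0469  0.2109] yaw 80.6 tilt 0.16 F [-1.2  0.4 -5.6] M [-0.16  0.34  0.42] g 0.295 q [-0.37  0.32  0.5   1.51 -0.16  1.35 -0.01]
t 13.3 p [ 0.6034 -0.0321  0.2107] yaw 52.0 tilt 0.15 F [ 0.   1.  -7.5] M [-0.12  0.24  0.37] g 0.289 q [-0.47  0.25  0.57  1.61 -0.14  1.33 -0.54]
```

```bash

python3 -m creep '[[[0,0.3,-7.5,0.5,0,0,0.1],[0,1.3,-14.9,1,0,0,0.2],[0,3,-22.2,1.5,0,0,0.3],[0,5.5,-29.3,1.5,0,0,0.4],[0,8.7,-36.1,1.5,0,0,0.5]]]' >/dev/null
python3 -c "from h import *;st()"
python3 -m creep '[[[0,0.1,-3.7,0,0,0,0.05],[0,0.3,-7.5,0,0,0,0.1],[0,0.7,-11.2,0,0,0,0.15],[0,1.3,-14.9,0,0,0,0.2]]]' >/dev/null
python3 -c "from h import *;st()"
```

```text
t 13.8 p [ 0.5806 -0.003   0.2098] yaw 23.4 tilt 0.12 F [ 0.5 -1.3 -7.1] M [-0.26  0.2   0.58] g 0.292 q [-0.57  0.2   0.61  1.67 -0.11  1.31 -1.11]
t 14.2 p [0.5758 0.0116 0.2101] yaw 12.0 tilt 0.06 F [-1.8  1.  -4.1] M [0.12 0.62 0.27] g 0.295 q [-0.61  0.19  0.62  1.68 -0.11  1.31 -1.33]
```

```bash
cat >> h.py <<'E'
def tq():
    s=ctrl.get_state();r=s["position"]-np.array([.6495,.0278,.21]);print("tau_z",(s["torque"]+np.cross(r,s["ft_force"]))[2].round(2))
E
python3 -m creep '[[[0,0.1,-3.7,0,0,0,0.05],[0,0.3,-7.5,0,0,0,0.1],[0,0.7,-11.2,0,0,0,0.15],[0,1.3,-14.9,0,0,0,0.2]]]' >/dev/null
python3 -c "from h import *;st();tq()"
python3 -m creep '[[[0,0.1,-3.7,0,0,0,0.05],[0,0.3,-7.5,0,0,0,0.1],[0,0.7,-11.2,0,0,0,0.15],[0,1.3,-14.9,0,0,0,0.2]]]' >/dev/null
python3 -c "from h import *;st();tq()"
```

```text
t 14.6 p [0.5745 0.0263 0.2102] yaw 0.5 tilt 0.09 F [-0.6  1.3 -3.4] M [0.24 0.4  0.16] g 0.294 q [-0.65  0.19  0.63  1.68 -0.11  1.31 -1.56]
tau_z 0.06
t 15.0 p [0.5753 0.0412 0.2101] yaw -10.9 tilt 0.09 F [-1.1  0.2 -3.3] M [0.04 0.54 0.45] g 0.293 q [-0.68  0.19  0.65  1.68 -0.12  1.31 -1.78]
tau_z 0.45
```

```bash
python3 - <<'E'
from h import *
tq()
b=ctrl.get_image("top")[:,:,::-1];a=ctrl.get_image("scene")[:,:,::-1]
tq()
m=np.zeros((480,800,3),np.uint8)
m[:480,:400]=crop(b,255,115,50,60,8)
m[:480,405:797]=crop(a,195,205,49,60,8)
cv2.imwrite("pics/c6.png",m)
E
```

```text
tau_z 0.45
tau_z 0.26
```

View pics/c6.png

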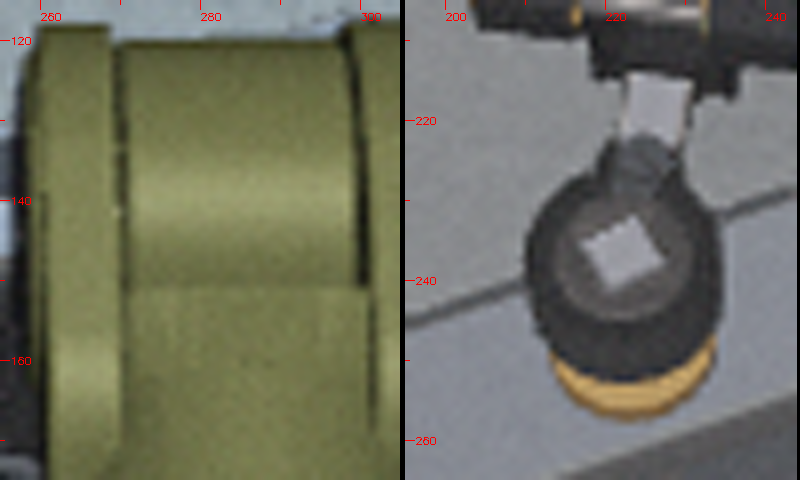

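```bash
python3 - <<'E'
from h import *
f=lambda x,y:(195+(x-405)/8,205+y/8)
g=lambda x,y:(207+(x-400)/12,225+y/12)
def yaws(C):
    P=[w("scene",*c,.238)[:2] for c in C]
    for i in range(4):
        d=P[(i+1)%4]-P[i];print(round(np.degrees(np.arctan2(d[1],d[0]))%90,1),round(np.linalg.norm(d)*1000,1),end="; ")
    print(np.mean(P,0))
yaws([g(525,140),g(575,78),g(650,130),g(597,192)])
yaws([f(580,245),f(632,215),f(665,258),f(612,288)])
E
```

```text
52.6 15.5; 51.1 17.9; 50.4 15.8; 49.9 17.2; [0.650825 0.029275]
30.5 16.9; 33.7 16.2; 29.9 17.1; 33.3 16.0; [0.651225 0.02835 ]
```

```bash

python3 -m creep '[[[0,0.1,-3.7,0,0,0,0.05],[0,0.3,-7.5,0,0,0,0.1],[0,0.3,-7.5,0,0,0,0.1]]]' >/dev/null
python3 -c "from h import *;st();tq()"
python3 -m creep '[[[0,0.1,-3.7,0,0,0,0.05],[0,0.3,-7.5,0,0,0,0.1],[0,0.3,-7.5,0,0,0,0.1]]]' >/dev/null
python3 -c "from h import *;st();tq()"
```

```text
t 15.4 p [0.5778 0.0485 0.2102] yaw -16.5 tilt 0.13 F [ 0.5  0.8 -4.2] M [0.17 0.38 0.06] g 0.296 q [-0.7   0.2   0.65  1.67 -0.12  1.31 -1.88]
tau_z -0.01
t 15.7 p [0.5796 0.0556 0.21  ] yaw -22.2 tilt 0.08 F [-1.6  2.4 -4.6] M [0.6  0.57 0.2 ] g 0.289 q [-0.71  0.21  0.66  1.66 -0.13  1.31 -1.99]
tau_z 0.07
```

```bash
cat >> h.py <<'E'
def sq(im,c=(222.5,236.5)):
    """screw-top yaw mod 90 from the scene picture, rectified to the plane z=.238 at 0.25 mm/px"""
    X=[(.651+a,.028+b) for a,b in((-.02,-.02),(.02,-.02),(.02,.02),(-.02,.02))]
    H=cv2.getPerspectiveTransform(np.float32([px("scene",[*q,.238]) for q in X]),np.float32([(0,0),(160,0),(160,160),(0,160)]))
    g=cv2.GaussianBlur(cv2.warpPerspective(cv2.cvtColor(im,cv2.COLOR_RGB2GRAY),H,(160,160),flags=cv2.INTER_CUBIC),(0,0),4)
    _,t=cv2.threshold(g,0,255,cv2.THRESH_OTSU)
    n,l,s,ce=cv2.connectedComponentsWithStats(t);k=l[84,84] or 1+np.argmax(s[1:,4])
    C=cv2.findContours((l==k).astype(np.uint8),0,1)[0][0];r=cv2.minAreaRect(C)
    return "centre mm",((np.array(r[0])-80)/4).round(1),"size",(np.array(r[1])/4).round(1),"yaw%90",round(r[2]%90,1)
E
python3 - <<'E'
from h import *
print(sq(cv2.imread("pics/scene0.png")[:,:,::-1].copy()))
a=ctrl.get_image("scene");print(sq(a))
m=crop(a[:,:,::-1].copy(),190,200,64,64,9);cv2.imwrite("pics/c7.png",m);tq()
E
```

```text
('centre mm', array([-5.1, -0.1]), 'size', array([29.7, 39.7]), 'yaw%90', 0.0)
('centre mm', array([-0.5, -0.5]), 'size', array([18.4, 18.4]), 'yaw%90', 27.2)
tau_z 0.11
```

View pics/c7.png

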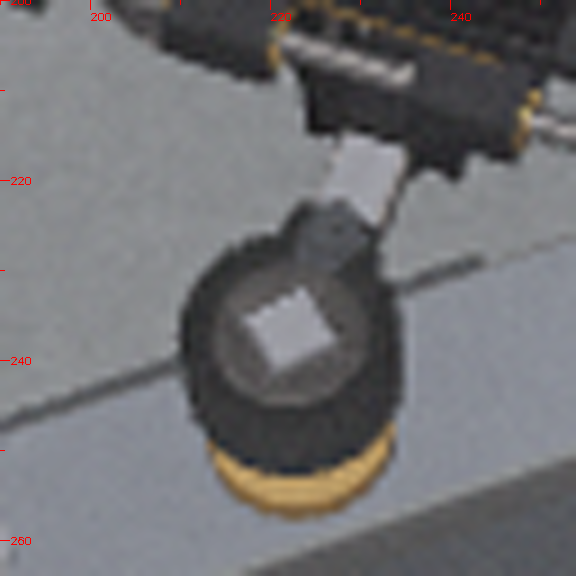

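```bash
python3 - <<'E'
from h import *
m=cv2.imread("pics/c6.png")[:480,405:797];m[:24]=m[24];m[:,:40]=m[:,40:41]
f=np.full((384,512,3),70,np.uint8);f[205:265,195:244]=cv2.resize(m,(49,60),interpolation=cv2.INTER_AREA)
print(sq(f[:,:,::-1].copy()))
E
python3 -m creep '[[[0,0.1,-3.7,0,0,0,0.05],[0,0.3,-7.5,0,0,0,0.1],[0,0.7,-11.2,0,0,0,0.15],[0,0.7,-11.2,0,0,0,0.15]]]' >/dev/null
python3 -c "from h import *;st();tq();print(sq(ctrl.get_image('scene')));tq()"
```

```text
('centre mm', array([-0.5, -0.5]), 'size', array([18.7, 18.3]), 'yaw%90', 26.6)
t 16.15 p [0.5844 0.0655 0.2099] yaw -30.7 tilt 0.11 F [-2.8  1.9 -3.6] M [0.56 0.73 0.44] g 0.293 q [-0.73  0.22  0.67  1.65 -0.14  1.32 -2.15]
tau_z 0.42
('centre mm', array([-0.5, -0.5]), 'size', array([18.3, 18.2]), 'yaw%90', 27.2)
tau_z 0.41
```

```bash

python3 -m creep '[[[0,0.1,-3.7,0,0,0,0.05],[0,0.3,-7.5,0,0,0,0.1],[0,0.7,-11.2,0,0,0,0.15],[0,0.7,-11.2,0,0,0,0.15]]]' >/dev/null
python3 -c "from h import *;st();tq();print(sq(ctrl.get_image('scene')));tq()"
python3 -m creep '[[[0,0.1,-3.7,0,0,0,0.05],[0,0.3,-7.5,0,0,0,0.1],[0,0.3,-7.5,0,0,0,0.1]]]' >/dev/null
python3 - <<'E'
from h import *
st();tq();a=ctrl.get_image('scene');print(sq(a));tq()
cv2.imwrite("pics/c8.png",crop(a[:,:,::-1].copy(),175,180,90,90,7))
E
```

```text
t 16.6 p [0.5911 0.075  0.2099] yaw -39.4 tilt 0.09 F [-0.5  4.  -3.8] M [0.91 0.57 0.22] g 0.294 q [-0.75  0.24  0.68  1.63 -0.16  1.32 -2.3 ]
tau_z 0.01
('centre mm', array([-0.5, -0.6]), 'size', array([18.4, 18.3]), 'yaw%90', 26.1)
tau_z 0.05
t 16.95 p [0.596  0.0805 0.2099] yaw -45.1 tilt 0.09 F [-2.6  4.3 -3. ] M [0.92 0.7  0.32] g 0.295 q [-0.76  0.26  0.69  1.62 -0.17  1.32 -2.4 ]
tau_z 0.23
('centre mm', array([-0.6, -0.5]), 'size', array([18.4, 18.3]), 'yaw%90', 27.2)
tau_z 0.24
```

View pics/c8.png

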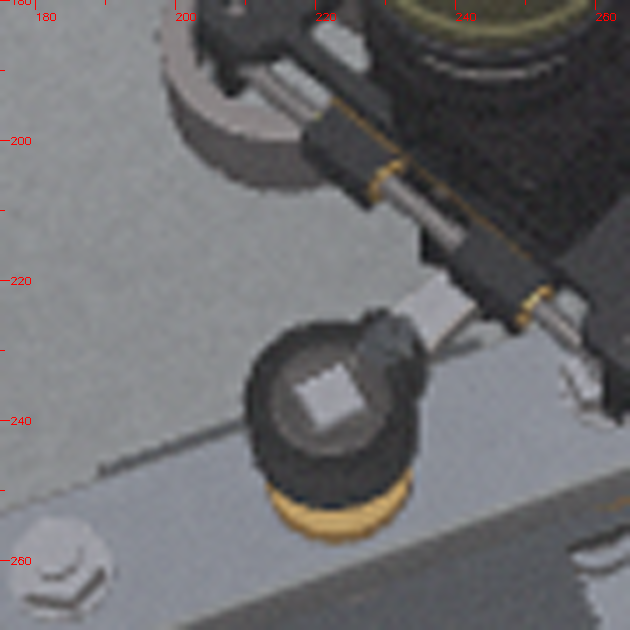

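```bash

python3 -m creep '[[[0,0.5,7.5,0,0,0,-0.1],[0,1.7,14.9,0,0,0,-0.2],[0,3.6,22.1,0,0,0,-0.3],[0,6.3,29.1,0,0,0,-0.4],[0,9.7,35.8,0,0,0,-0.5]]]' >/dev/null
python3 -c "from h import *;st();tq()"
python3 -m creep '[[[0,0.5,7.5,0,0,0,-0.1],[0,1.7,14.9,0,0,0,-0.2],[0,3.6,22.1,0,0,0,-0.3],[0,6.3,29.1,0,0,0,-0.4],[0,9.7,35.8,0,0,0,-0.5]]]' >/dev/null
python3 -c "from h import *;st();tq()"
python3 -m creep '[[[0,0.5,7.5,0,0,0,-0.1],[0,1.7,14.9,0,0,0,-0.2],[0,3.6,22.1,0,0,0,-0.3],[0,6.3,29.1,0,0,0,-0.4],[0,9.7,35.8,0,0,0,-0.5]]]' >/dev/null
python3 -c "from h import *;st();tq();print(sq(ctrl.get_image('scene')))"
```

```text
t 17.5 p [0.577  0.0477 0.21  ] yaw -16.2 tilt 0.06 F [-1.6  5.8 -4.2] M [1.02 0.55 0.3 ] g 0.292 q [-0.7   0.2   0.65  1.67 -0.12  1.31 -1.88]
tau_z -0.09
t 18.0 p [0.5759 0.0107 0.21  ] yaw 12.5 tilt 0.06 F [-1.7  3.  -4.5] M [0.55 0.65 0.22] g 0.294 q [-0.61  0.19  0.62  1.68 -0.11  1.31 -1.32]
tau_z -0.03
t 18.5 p [ 0.5929 -0.0224  0.21  ] yaw 41.1 tilt 0.06 F [-2.3  4.5 -3.4] M [0.84 0.71 0.3 ] g 0.292 q [-0.51  0.23  0.59  1.64 -0.13  1.32 -0.76]
tau_z -0.07
('centre mm', array([-0.4, -0.6]), 'size', array([18.2, 18.3]), 'yaw%90', 27.2)
```

```bash

python3 -m creep '[[[0,0.5,7.5,0,0,0,-0.1],[0,1.7,14.9,0,0,0,-0.2],[0,3.6,22.1,0,0,0,-0.3],[0,6.3,29.1,0,0,0,-0.4],[0,9.7,35.8,0,0,0,-0.5]]]' >/dev/null
python3 -m creep '[[[0,0.3,-7.5,0,0,0,0.1],[0,1.3,-14.9,0,0,0,0.2],[0,3,-22.2,0,0,0,0.3]]]' >/dev/null
python3 -c "from h import *;st();tq()"
python3 -m creep '[[[0,0.1,-3.7,0,0,0,0.05],[0,0.3,-7.5,0,0,0,0.1]]]' >/dev/null
python3 -c "from h import *;tq()"
python3 -m creep '[[[0,0.1,-3.7,0,0,0,0.05],[0,0.3,-7.5,0,0,0,0.1]]]' >/dev/null
python3 -c "from h import *;tq()"
python3 -m creep '[[[0,0.1,-3.7,0,0,0,0.05],[0,0.3,-7.5,0,0,0,0.1]]]' >/dev/null
python3 -c "from h import *;tq()"
python3 -m creep '[[[0,0.1,-3.7,0,0,0,0.05],[0,0.3,-7.5,0,0,0,0.1]]]' >/dev/null
python3 -c "from h import *;st();tq()"
python3 -m creep '[[[0,0.1,-3.7,0,0,0,0.05]]]' >/dev/null
python3 -c "from h import *;tq()"
python3 -m creep '[[[0,0.1,-3.7,0,0,0,0.05]]]' >/dev/null
python3 -c "from h import *;tq()"
python3 -m creep '[[[0,0.1,-3.7,0,0,0,0.05]]]' >/dev/null
python3 -c "from h import *;st();tq();print(sq(ctrl.get_image('scene')))"
```

```text
t 19.35 p [ 0.6036 -0.0324  0.2099] yaw 51.9 tilt 0.1 F [-2.2  4.  -3.3] M [0.82 0.71 0.36] g 0.293 q [-0.47  0.25  0.57  1.61 -0.14  1.32 -0.54]
tau_z 0.05
tau_z 0.16
tau_z 0.55
tau_z 0.01
t 20.15 p [ 0.584  -0.0098  0.2099] yaw 29.2 tilt 0.1 F [-2.5  3.6 -4.1] M [0.7  0.68 0.49] g 0.29 q [-0.56  0.21  0.61  1.66 -0.12  1.31 -0.99]
tau_z 0.16
tau_z 0.43
tau_z 0.63
t 20.45 p [ 0.5794 -0.      0.2098] yaw 20.6 tilt 0.13 F [-1.   3.8 -4.3] M [0.7  0.43 0.24] g 0.296 q [-0.59  0.2   0.62  1.67 -0.11  1.31 -1.16]
tau_z -0.05
('centre mm', array([-0.4, -0.8]), 'size', array([18.3, 18.4]), 'yaw%90', 26.6)
```

The torque climbs to about 0.6 N·m and then drops, repeating every 18°. The ratchet is skipping under overload while the screw stays still, so the screw is tight. I'll lift off and look at the bare screw.

```bash

python3 -m creep '[[[0,0,0,-8,0,0,0],[0,0,0,-18,0,0,0],[0,0,0,-30,0,0,0],[0,0,0,-48,0,0,0],[0,0,0,-75,0,0,0]]]' >/dev/null
python3 -c "from h import *;st();legs([(.53,-.10,.29,17),(.48,-.22,.2,8),(.456,-.304,.08,0.6)])"
```

```text
t 21.0 p [ 0.5801 -0.002   0.286 ] yaw 20.5 tilt 0.25 F [-0.2  0.1 -4.4] M [-0.09  0.22  0.04] g 0.294 q [-0.59  0.16  0.62  1.55 -0.09  1.46 -1.18]
[-81.0, 74.0, -4.0] [0.004, 0.001, 0.062]
[-83.0, 100.0, 90.0] [0.0, -0.0, 0.157]
[-35.0, 80.0, 120.0] [-0.0, -0.0, 0.129]
```

```bash

python3 -m creep '[[[0,-25,22,-4,0,0,0.02],[0,-50,46,-4,0,0,0.04],[0,-81,74,-4,0,0,0.062],[0,-81,74,-4,0,0,0.062]]]' >/dev/null
python3 -m creep '[[[0,-25,30,20,0,0,0.05],[0,-50,60,50,0,0,0.1],[0,-83,100,90,0,0,0.157],[0,-83,100,90,0,0,0.157]]]' >/dev/null
python3 - <<'E'
from h import *
st();legs([(.456,-.304,.08,0.6),(.456,-.304,.011,.6)])
b=ctrl.get_image("top")[:,:,::-1].copy();a=ctrl.get_image("scene")[:,:,::-1].copy()
cv2.imwrite("pics/b9.png",b);cv2.imwrite("pics/a9.png",a)
m=np.zeros((600,800,3),np.uint8)
m[:336,:384]=crop(b,262,127,32,28,12)
c=crop(a,207,225,33,38,12);m[:c.shape[0],400:796]=c
a0=cv2.imread("pics/scene0.png");m[456:600,400:580]=0
m[340:600,0:390]=crop(b,330,160,78,52,5)
cv2.imwrite("pics/c9.png",m)
E
```

```text
t 21.8 p [ 0.4763 -0.2247  0.1982] yaw 7.5 tilt 0.32 F [-1.   0.6 -3.7] M [-0.09  0.3   0.02] g 0.296 q [-0.38  0.08  0.81  1.81 -0.05  1.27 -1.  ]
[-30.0, 75.0, 119.0] [0.005, 0.002, 0.121]
[0.0, -0.0, 69.0] [0.0, 0.0, 0.0]
```

View pics/c9.png

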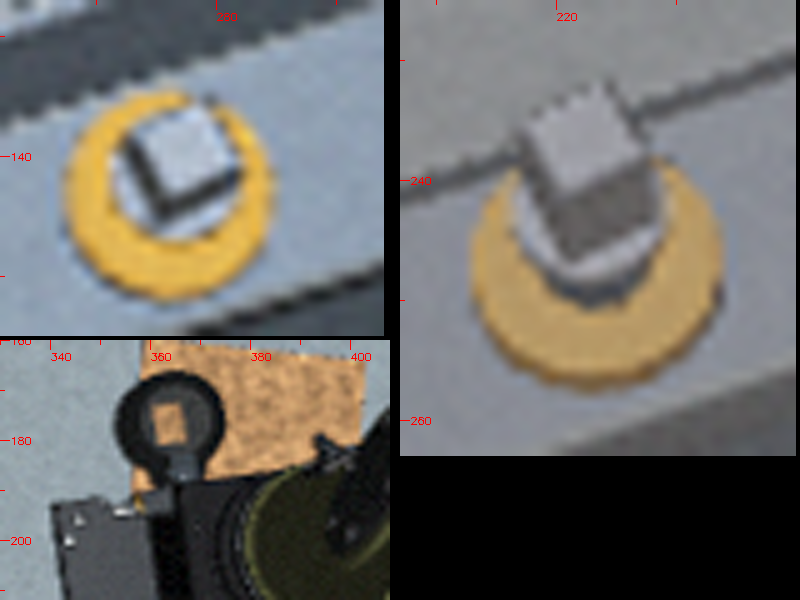

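The bare screw's square end has turned to about 27–30° mod 90. That gives q≈3.0, and with the torque evidence the screw is tight. Next I'll put the wrench down.

```bash

python3 -m creep '[[[0,-10,25,30,0,0,0.04],[0,-20,50,70,0,0,0.08],[0,-30,75,119,0.005,0.002,0.121],[0,-30,75,119,0.005,0.002,0.121],[0,-30,75,119,0.005,0.002,0.121]]]' >/dev/null
python3 -c "from h import *;st();legs([(.456,-.306,.011,.6)])"
```

```text
t 22.4 p [ 0.462  -0.2969  0.0805] yaw 1.2 tilt 0.15 F [-0.5  0.9 -4.6] M [-0.02  0.25 -0.06] g 0.291 q [-0.21  0.3   0.85  1.89 -0.26  1.06 -0.81]
[-6.0, 9.0, 69.0] [-0.002, -0.001, 0.01]
```

```bash

python3 -m creep '[[[0,-2,2,25,0,0,0],[0,-2,2,45,0,0,0],[0,-2,2,58,0,0,0],[0,-2,2,65,0,0,0],[0,-2,2,69,0,0,0]]]' >/dev/null
python3 -m creep '[[[0,0,0,0,0,0,0],[0,0,0,0.5,0,0,0],[0,0,0,1,0,0,0]]]' >/dev/null
python3 -c "from h import *;st()"
```

```text
t 23.2 p [ 0.4605 -0.2987  0.0113] yaw 1.2 tilt 0.27 F [ 0.2 -0.1 -3.6] M [-0.01  0.28  0.03] g 0.297 q [-0.15  0.4   0.79  1.95 -0.36  0.94 -0.73]
```

```bash

python3 -m creep '[[[0,0,0,1,0,0,0],[0,0,0,2,0,0,0],[0,0,0,2.5,0,0,0],[0,0,0,2.5,0,0,0]]]' >/dev/null
python3 -c "from h import *;st()"
python3 -m creep '[[[0.4,0,0,0,0,0,0],[0.6,0,0,0,0,0,0],[0.9,0,0,0,0,0,0],[1,0,0,0,0,0,0],[1,0,0,0,0,0,0]]]' >/dev/null
python3 -m creep '[[[1,0,0,0,0,0,0],[1,0,0,0,0,0,0],[1,0,0,0,0,0,0]]]' >/dev/null
python3 -c "from h import *;st()"
```

```text
t 23.6 p [ 0.4601 -0.2985  0.0086] yaw 1.2 tilt 0.26 F [-2.2  2.4  2. ] M [0.16 0.25 0.07] g 0.295 q [-0.15  0.4   0.79  1.95 -0.36  0.93 -0.72]
t 24.4 p [ 0.4599 -0.2983  0.0081] yaw 1.2 tilt 0.23 F [-0.3 -0.2 -0. ] M [-0.08  0.15  0.01] g 0.932 q [-0.15  0.41  0.79  1.95 -0.36  0.93 -0.72]
```

```bash

python3 -m creep '[[[1,0,0,-20,0,0,0],[1,0,0,-60,0,0,0],[1,0,0,-110,0,0,0],[1,0,0,-160,0,0,0],[1,0,0,-210,0,0,0]]]' >/dev/null
python3 - <<'E'
from h import *
st();legs([(.5,-.13,.28,28),(.52,.07,.28,52),(.518,.25,.25,74),(.518,.299,.13,74)])
b=ctrl.get_image("top")[:,:,::-1].copy();cv2.imwrite("pics/b10.png",b);cv2.imwrite("pics/a10.png",ctrl.get_image("scene")[:,:,::-1])
E
```

```text
t 24.9 p [ 0.4589 -0.299   0.22  ] yaw 1.2 tilt 0.25 F [0.9 0.6 0.5] M [-0.04  0.05 -0.05] g 1.001 q [-0.3   0.13  0.91  1.74 -0.11  1.32 -0.92]
[45.0, -168.0, -59.0] [-0.003, -0.003, -0.469]
[112.0, -167.0, -0.0] [0.0, 0.0, -0.419]
[141.0, -112.0, 30.0] [-0.0, 0.0, -0.384]
[47.0, -14.0, 120.0] [0.0, 0.0, 0.0]
```

```bash

python3 -m creep '[[[0,45,-168,-59,0,0,-0.469],[0,45,-168,-59,0,0,-0.469],[0,45,-168,-59,0,0,-0.469],[0,45,-168,-59,0,0,-0.469],[0,45,-168,-59,0,0,-0.469]]]' 20 >/dev/null
python3 -m creep '[[[0,112,-167,0,0,0,-0.419],[0,112,-167,0,0,0,-0.419],[0,112,-167,0,0,0,-0.419],[0,112,-167,0,0,0,-0.419],[0,112,-167,0,0,0,-0.419]]]' >/dev/null
python3 -m creep '[[[0,141,-112,30,0,0,-0.384],[0,141,-112,30,0,0,-0.384],[0,141,-112,30,0,0,-0.384],[0,141,-112,30,0,0,-0.384],[0,141,-112,30,0,0,-0.384]]]' >/dev/null
python3 - <<'E'
from h import *
st();legs([(.518,.299,.12,74)])
b=ctrl.get_image("top")[:,:,::-1].copy();a=ctrl.get_image("scene")[:,:,::-1].copy()
m=np.zeros((440,800,3),np.uint8)
m[:440,:280]=crop(b,340,150,70,110,4)
m[:440,290:610]=crop(a,60,165,80,110,4)
c=crop(b,160,160,60,50,3);m[:150,615:795]=c
cv2.imwrite("pics/c10.png",m)
E
```

```text
t 26.5 p [0.5173 0.2551 0.2463] yaw 74.5 tilt 0.17 F [ 1.  -0.2 -0.6] M [-0.11  0.1  -0.03] g 0.008 q [-0.85  0.16  0.39  1.62 -0.06  1.38 -0.72]
[42.0, -11.0, 126.0] [-0.002, -0.002, 0.009]
```

View pics/c10.png

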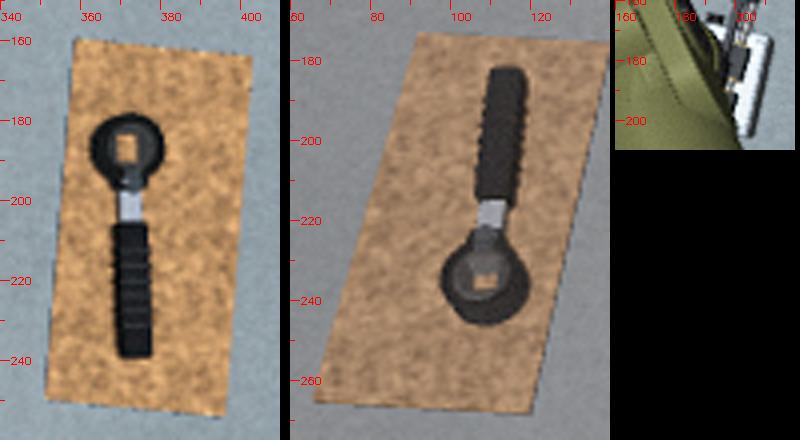

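The wrench is flat on the mat and let go: head at top (369,188), sleeve at (373,223), both well inside the mat. Next is the button.

```bash

python3 -m creep '[[[0,20,-6,40,0,0,0],[0,42,-11,80,0,0,0.009],[0,42,-11,110,0,0,0.009],[0,42,-11,126,0,0,0.009],[0,42,-11,126,0,0,0.009]]]' >/dev/null
python3 -m creep '[[[0,0,0,8,0,0,0],[0,0,0,15,0,0,0]]]' >/dev/null
python3 -c "from h import *;st()"
```

```text
t 27.3 p [0.5222 0.2932 0.1093] yaw 73.5 tilt 0.4 F [0.3 0.9 0.7] M [-0.13  0.12  0.02] g 0.005 q [-0.86  0.3   0.36  1.74 -0.12  1.12 -0.75]
```

```bash

python3 -m creep '[[[0,4.4,-5.7,4,0,0,0],[0,4.4,-5.7,10,0,0,0],[0,4.4,-5.7,14,0,0,0],[0,4.4,-5.7,17,0,0,0],[0,4.4,-5.7,20,0,0,0]]]' >/dev/null
python3 -c "from h import *;st()"
python3 -m creep '[[[0,0,0,1.5,0,0,0],[0,0,0,3,0,0,0],[0,0,0,3,0,0,0]]]' >/dev/null
python3 -c "from h import *;st()"
```

```text
t 27.8 p [0.5163 0.3001 0.0885] yaw 73.6 tilt 0.25 F [-2.8  0.4  4.9] M [-0.05  0.74  0.01] g 0.002 q [-0.87  0.32  0.36  1.76 -0.13  1.08 -0.76]
t 28.1 p [0.5163 0.3001 0.0864] yaw 73.6 tilt 0.26 F [-4.7 -0.7  9.7] M [-0.29  1.11  0.02] g 0.004 q [-0.87  0.32  0.36  1.76 -0.13  1.08 -0.76]
```

```bash

python3 -m creep '[[[0,0,0,1,0,0,0],[0,0,0,2,0,0,0],[0,0,0,2,0,0,0]]]' >/dev/null
python3 -c "from h import *;st()"
python3 -m creep '[[[0,0,0,-6,0,0,0],[0,0,0,-16,0,0,0],[0,0,0,-50,0,0,0],[0,0,0,-90,0,0,0],[0,0,0,-90,0,0,0]]]' >/dev/null
python3 -m creep '[[[0,0,0,0,0,0,0],[0,0,0,0,0,0,0],[0,0,0,0,0,0,0]]]' >/dev/null
python3 - <<'E'
from h import *
st()
for n in("top","scene"):
    a=ctrl.get_image(n)[:,:,::-1].astype(int);o=cv2.imread(f"pics/{n}0.png").astype(int)
    P={"glue":(.72,.19,.1),"tape":None}
    cs={"top":{"glue":(214,108),"tape":(281,230),"boards":(346,112)},"scene":{"glue":(300,308),"tape":(216,188),"boards":(129,323)}}[n]
    for k,(u,v) in cs.items():
        s=np.s_[v-25:v+25,u-25:u+25];print(n,k,"mean diff",np.abs(a[s]-o[s]).mean().round(2))
a=ctrl.get_image("scene");print(sq(a))
E
```

```text
t 28.4 p [0.5163 0.3002 0.0863] yaw 73.6 tilt 0.29 F [-7.4 -3.8 20. ] M [-0.81  2.01 -0.01] g 0.008 q [-0.87  0.32  0.36  1.76 -0.13  1.08 -0.76]
t 29.2 p [0.5155 0.2988 0.1714] yaw 73.6 tilt 0.08 F [ 0.2 -0.2 -1.1] M [-0.1   0.08 -0.02] g 0.009 q [-0.88  0.24  0.37  1.67 -0.09  1.24 -0.78]
top glue mean diff 8.12
top tape mean diff 8.14
top boards mean diff 5.89
scene glue mean diff 5.29
scene tape mean diff 5.04
scene boards mean diff 5.74
('centre mm', array([-0.1, -0.1]), 'size', array([39.7, 39.7]), 'yaw%90', 0.0)
```

```bash
python3 - <<'E'
from h import *
# correlate rendered outline of square shaft (z .208-.234 full, .238 taper top) with a9/b9 and start pictures
def fit(n,f,sgn):
    g=cv2.GaussianBlur(cv2.cvtColor(cv2.imread(f),cv2.COLOR_BGR2GRAY),(0,0),.6).astype(np.float32)
    gx=cv2.Sobel(g,cv2.CV_32F,1,0);gy=cv2.Sobel(g,cv2.CV_32F,0,1);best=[]
    for yaw in np.arange(0,90,1.):
      for dx in np.arange(-4,4.1,1)*1e-3:
        for dy in np.arange(-4,4.1,1)*1e-3:
          c=np.array([.6495+dx,.028+dy]);a=np.radians(yaw+45+90*np.arange(4))
          Q=lambda r,z:[px_(n,[*(c+r*2**.5*np.array([np.cos(t),np.sin(t)])),z]) for t in a]
          B=Q(.010,.208);M=Q(.010,.234);poly=cv2.convexHull(np.float32(B+M+Q(.007,.238)))[:,0]
          sc=0;L=0
          for p,q in zip(poly,np.roll(poly,-1,0)):
            d=q-p;l=np.linalg.norm(d);
            if l<1:continue
            nr=np.array([d[1],-d[0]])/l;P=p+np.linspace(0,1,9)[:,None]*d
            X=P.astype(np.float32)
            s=lambda im:cv2.remap(im,X[None,:,0].copy(),X[None,:,1].copy(),1)[0]
            sc+=np.abs(s(gx)*nr[0]+s(gy)*nr[1]).mean()*l;L+=l
          best.append((sc/L,yaw,dx,dy))
    best.sort(reverse=True);return [tuple(np.round(b,3)) for b in best[:4]]
cache={n:ctrl.camera_params(n) for n in("top","scene")}
def px_(n,P):
    p=cache[n];T=p["pose"];c=T[:3,:3].T@(np.array(P)-T[:3,3]);q=p["K"]@c;return q[:2]/q[2]
for n,f in(("scene","scene0"),("scene","a9"),("top","top0"),("top","b9")):print(f,fit(n,f"pics/{f}.png",1))
E
```

```text
scene0 [(np.float64(101.683), np.float64(52.0), np.float64(0.0), np.float64(-0.001)), (np.float64(101.568), np.float64(51.0), np.float64(0.0), np.float64(-0.001)), (np.float64(101.456), np.float64(53.0), np.float64(0.0), np.float64(-0.001)), (np.float64(101.302), np.float64(50.0), np.float64(0.0), np.float64(-0.001))]
a9 [(np.float64(104.708), np.float64(29.0), np.float64(0.001), np.float64(-0.001)), (np.float64(104.627), np.float64(30.0), np.float64(0.0), np.float64(-0.001)), (np.float64(104.601), np.float64(28.0), np.float64(0.001), np.float64(-0.001)), (np.float64(104.483), np.float64(30.0), np.float64(0.001), np.float64(-0.001))]
top0 [(np.float64(146.375), np.float64(53.0), np.float64(-0.002), np.float64(-0.001)), (np.float64(146.225), np.float64(52.0), np.float64(-0.002), np.float64(-0.001)), (np.float64(146.118), np.float64(54.0), np.float64(-0.002), np.float64(-0.001)), (np.float64(145.955), np.float64(55.0), np.float64(-0.002), np.float64(-0.001))]
b9 [(np.float64(177.455), np.float64(25.0), np.float64(0.004), np.float64(0.004)), (np.float64(177.441), np.float64(24.0), np.float64(0.004), np.float64(0.004)), (np.float64(177.278), np.float64(23.0), np.float64(0.004), np.float64(0.004)), (np.float64(177.133), np.float64(26.0), np.float64(0.004), np.float64(0.004))]
```

```bash
python3 -c "
from bench import ctrl
print(ctrl.close_job())"
```

```text
the job is handed in; nothing more can be done
None
```

The job is handed in, at about 29.5 s of the 72 s allowed. I set the wrench on the screw, slipped it back about 2.0 rad and drove clockwise until the screw came up tight. A second back-and-forth stroke confirmed that. The wrench went back flat on the mat, and then I pressed the start button down and released it.

**What the last checks showed**
- **Screw:** On the second stroke the torque rose to about 0.6 N·m and fell back every 18°, without the square end turning. That fits a tight screw, with the ratchet skipping teeth; the description doesn't mention skipping. The pictures put the screw at about 2.96–3.0 rad, against 2.93 needed.
- **Wrench:** It lies flat, well inside the mat, in both camera views. That was before the button press; I did not look at it again afterwards.
- **Button:** It stopped at 86.3 mm and did not move further under 20 N, which matches its full 7 mm travel. I did not check by picture that it came back up, but the arm was clear above it with no contact force.
- **Glue, tape and boards:** The picture differences from the start were about as small at all three, with no sign of a shift.

**Checks that failed or disagreed**
- An early hand reading of the screw gave about 2.91 rad, just under the limit.
- The final edge fit from the top camera ran to the edge of its search range, so I did not use it.
- The last automatic reading of the screw angle failed on the bare screw.

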